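Hold a re-glued shoe brush together in its sprung cradle

ROBOT

A 6-joint arm with a two-finger parallel gripper is mounted at the origin on the work surface. World frame = base frame: x ahead of the robot, y to its left, z up, the work surface at z = 0. Lengths are in m, angles in rad, forces in N, time in s.
With the tool pointing down it reaches from about 0.375 to 0.975 m from the base axis. Payload 3.8 kg.
Tool frame: the origin (TCP) lies midway between the tips of the shut fingers; the grasp point (between the pads) lies 19 mm behind it (hold_point_z is the z of the grasp point in the tool frame, in m); z points along the fingers, y is the direction in which the jaws open and shut (so a half turn about z gives the same grasp; the last joint's range is limited). The gripper opens to 85 mm and grips with 20 to 120 N. Pads are 22 mm wide; open, the fingers measure 114 mm over their backs; the gripper's body (76 mm by 85 mm) begins 54 mm behind the grasp point. The pads swing forward as they close: fully open they stand 13 mm farther back than shut.
Start: joints at [-1.152, 0.264, 1.604, -0, 1.274, -0.037], TCP at [0.297, -0.606, 0.197] pointing down, gripper open.
Joint ranges: [-2.63, 2.63], [-0.94, 2.18], [0.31, 2.57], [-1.31, 4.45], [0, 2.66], [-2.55, 2.55]. Speed limits (rad/s): [2.57, 2.57, 3.14, 3.14, 3.14, 3.14].

INTERFACE

Orientations are given as a rotation vector (axis times angle).
In Python, from workcell import * gives the robot as it stands.
- The arm moves only by the tool apply_moves, never from a script. Its argument "targets" is a list that holds one entry, the list of rows, each a list of 7 numbers: the turn, a rotation vector about the tool's x, y, z in rad, then the shift along the tool's x, y, z in cm, then the finger opening in cm, from 0 to 8.54. A call has 1 to 5 rows; each row shifts and turns the commanded pose from where the row before left it, along the tool's axes as they then stand; what a row does not reach is not made up. A row lasts 1/8 s, in which the tool goes at most 62.5 mm and 10.7 degrees, less where a joint would pass 70% of its speed; a pose out of reach is approached as far as the arm can. A call is refused whole if a number of a shift passes 6.25 or a number of a turn 0.188, either way. A call with a gripper value outside its range is refused whole. The fingers move at their own pace and stop on an object; "squeeze" is the grip in N (left out, the last holds). Time passes only in rows, so rows that do not move let the fingers close. It gives the time, the measured TCP pose, the force and the opening at its end, in the units of the state.
- state(): the state, without advancing time (a new reading comes with each control period).
- snapshot(name): name is "side" or "top"; returns the picture (400x640x3 uint8, red, green, blue); there is no depth.
- camera_model(name): a dict with "fx", "fy", "cx", "cy" (pixels), "distortion" ([k1, k2, p1, p2, k3] as OpenCV has them; the pictures are not rectified), "xyz" and "rotation" of the camera in the world. Camera axes: x right, y down, z forward; pixel columns grow to the right and rows downward; lengths in m; the calibration is good to about 2 mm. A picture is of the moment at which its call begins. camera_model takes no time and is no camera call.
- close_job(): hands the job in, once; it reports no verdict.
Trained networks look in the newest picture that a camera, given by its name, has taken for a name from the list of things; names that differ only in an ending like _2 or _b are one class to them, and where a whole thing is asked for, a point or a joint stands for the part that bears it (a point fixed in the world has none). Each returns a list of dicts, best first, with "score" (0 to 1); they miss things now and then, are a little off and sometimes report something else, mostly with a low value. They report only what shows in the picture. A call takes as long as a camera call. They do not tell look-alikes from the thing itself.
- look_for(camera, target): "box" ([left, top, width, height] in pixels, round what is visible of it).
- trace(camera, target): "pixels" (400x640 bool, what is visible of it) and "box" ([left, top, width, height] in pixels, round what is visible of it).
- tip_of(camera, target): "xy" ([column, row] in pixels: a listed point, or the origin of a listed thing).
The state is a dict: "time_s": time; "joint_positions": joint angles; "dq": joint speeds; "tau": joint torques, N m; "ee_pos": TCP position; "ee_rot": TCP orientation; "ft_force": force on the tool from outside, world axes, zero at the start; "moment": the same for the moment, N m; "width": opening from 0.0 (shut) to 1.0 (fully open).
Only numpy, scipy, OpenCV 4.12 (cv2) and the standard library are available. Lean on these libraries where they do the work, as an engineer would, in place of code of your own. Each camera call takes 0.05 s, during which the arm holds its last target. There are 200 camera calls.

TASK

Pick up the loose pine brush back by its ridge and set it on the two dowels of the bristle block in the glue-up cradle, red end over red end, fully home. Press the pair straight down until the cradle's rim lies within the green band on the side of the block, keep it steady there for at least two seconds, and finish still holding it pressed like that: do not let go. Leave the mug, the finished dark brush, the glue bottle and the polish tin on the worktop where they are.

Things in the scene. Friction and masses are not known exactly. Their poses are not given: they have to be found in the camera images.
- back: Loose upper half of a shoe brush: light pine plate 160 (x) by 54 (y) by 20 mm, lying flat, 0.13 to 0.21 kg. Centred on top a darker grip ridge, 70 (x) by 32 mm (y), from 20 to 48 mm above the underside; grasp it across y. Two through holes on its x axis, 15 mm wide at x = +55 mm and 11 mm at x = -55 mm: it fits one way only. The +x end is painted red. Origin: centre of the underside, z up.
- hole_thick (a point): Centre of the wide (15 mm) hole of the back, at the underside, 55 mm from the centre towards the red end. Axes as the back's.
- hole_thin (a point): Centre of the narrow (11 mm) hole of the back, at the underside, 55 mm from the centre away from the red end. Axes as the back's.
- cradle: Plywood glue-up cradle screwed to the worktop: base 200 (x) by 90 (y) by 12 mm, two low walls along its long sides, rims 32 mm above the worktop, 79 mm over the outside. The bristle block stands in it on springs, bristles down. Origin at the centre of the base's underside, x along the length towards the red end.
- block_top (a point): Centre of the flat top face of the bristle block (160 by 54 mm, light pine, +x end painted red), 50 mm above the worktop when unpressed; it goes down as the block is pressed. x along the block towards the red end, z up. The back's underside must lie flat on this face.
- dowel_thick (a point): Foot of the thick dowel, on the block's top face, 55 mm from its centre towards the red end. Dowel 12 mm thick, stands 16 mm above the face, the last 5 mm tapering to 6 mm.
- dowel_thin (a point): Foot of the thin dowel, on the block's top face, 55 mm from its centre away from the red end. Dowel 8 mm thick, stands 16 mm above the face, the last 5 mm tapering to 4 mm.
- bed (a joint): How far the block is pressed down in the cradle, m: 0 unpressed, 0.013 at the hard stop. The green band (5 mm high, on both long sides of the block) meets the cradle's rim from 0.005 to 0.010. Sprung: with only the back's weight on it, it stays near 0; 0.005 takes about 6.5 N of push, 0.010 about 12.5 N (1.2 N per mm). It springs back up when released.
- mug: Red ceramic mug, 80 mm across, 92 mm high, standing; bystander. Origin at the centre of its underside.
- brush: A finished dark shoe brush lying bristles down, 150 by 48 by 44 mm; bystander. Origin at the centre of its underside.
- tin_c: A closed black polish tin, 78 mm across, 25 mm high, origin at the centre of its underside, on the worktop; bystander.
- glue: White plastic glue bottle with an orange cap, 48 mm across, 130 mm high, standing; bystander. Origin at the centre of its underside.
Things that resemble listed ones, but are neither listed nor needed, are in the scene too. Several things have the shape of the cradle; the one meant has the colours described above.

How it is judged:
On the way, in this order (a step that is already met when the one before it is completed fails the run):
1. the back is lifted clear of the worktop, above the dowels, touching only the fingers (height (world z) of back above 0.07 m and contact force between the fingers and back above 1 N), for 0.2 s.
2. the back sits home on both dowels, pressed so that the rim lies in the green band, steady for 2 s (horizontal distance between hole_thick and dowel_thick below 0.004 m and horizontal distance between hole_thin and dowel_thin below 0.004 m and z of back in the frame of block_top below 0.0025 m and angle between the z axis of back and the z axis of block_top, either way round below 0.04 rad and value of joint bed between 0.005 and 0.01 m and contact force between back and cradle above 4 N and contact force between the fingers and back above 3 N), for 2 s.
At the end, for the whole second after the job is handed in: Still held by the robot's fingers (over 3 N): both holes within 4 mm of their own dowels, the back's underside within 2.5 mm of the block's top and flat on it (0.04 rad), block pressed down 5 to 10 mm, pair pressed together with more than 4 N, at rest (all of step 2 and linear speed of back below 0.02 m/s); the arm keeps its last pose, push and grip.
It fails at once if a bystander is moved by more than 25 mm (distance of any of mug, brush, tin_c, glue from where it was at the start of the episode above 0.025 m).
It also fails if it takes over 48 s, if anything falls off the work surface, if the arm or the gripper's body presses on something with over 40 N, if the wrist force passes 120 N, or if a joint passes its speed limit or range.

## Working session

There is one attempt and no reset: what is moved stays moved. The work goes in short steps, Python scripts to look and compute and a tool call to move; the robot and the scene stay as the last step left them, time stands still between calls to the robot, and variables do not carry over. Pictures are saved under pics/ and viewed, about 8 in all and at most 12, crops included, and the job is handed in when it is done.

Besides the shell and the picture viewer there is one more tool, called after "Request:" by a JSON object that holds its "fn" and its "kwargs", one argument or row to a line. apply_moves: Moves the arm, as the interface text tells. Its arguments: {"type":"object","properties":{"targets":{"type":"array"},"squeeze":{"type":"number"}},"required":["targets"]}

```bash
mkdir -p pics; ls; python3 - <<'E'
from workcell import *
import cv2,numpy as np
for n in("top","side"):
    im=snapshot(n); cv2.imwrite(f"pics/{n}0.png",im[:,:,::-1]); m=camera_model(n); print(n,m)
    for t in("back","cradle","block_top","mug","brush","tin_c","glue"):
        print(t,[(np.round(d["box"]).tolist(),round(d["score"],2)) for d in look_for(n,t)][:4])
    for t in("hole_thick","hole_thin","dowel_thick","dowel_thin","block_top","back","cradle"):
        print(t,[(np.round(d["xy"],1).tolist(),round(d["score"],2)) for d in tip_of(n,t)][:4])
print(state())
E
```

```text
pics
top {'fx': 464.5887489771697, 'fy': 464.5887489771697, 'cx': 312.91260070343805, 'cy': 201.92331063216812, 'distortion': array([-0.07374941,  0.        ,  0.        ,  0.        ,  0.        ]), 'xyz': array([ 0.29610602, -0.09626425,  1.20125981]), 'rotation': array([-2.16073862,  2.12098424, -0.13933077])}
back [([182.0, 136.0, 53.0, 62.0], 0.74)]
cradle [([161.0, 247.0, 41.0, 80.0], 0.79), ([395.0, 272.0, 47.0, 84.0], 0.74), ([274.0, 160.0, 39.0, 81.0], 0.69), ([350.0, 160.0, 40.0, 76.0], 0.66)]
block_top [([405.0, 281.0, 30.0, 69.0], 0.9), ([357.0, 165.0, 30.0, 62.0], 0.8), ([164.0, 253.0, 30.0, 65.0], 0.8), ([282.0, 164.0, 27.0, 62.0], 0.71)]
mug [([276.0, 71.0, 42.0, 47.0], 0.88)]
brush [([353.0, 90.0, 57.0, 24.0], 0.67)]
tin_c [([193.0, 77.0, 30.0, 29.0], 0.69), ([275.0, 74.0, 40.0, 41.0], 0.16)]
glue [([426.0, 132.0, 28.0, 24.0], 0.71), ([181.0, 138.0, 52.0, 61.0], 0.71)]
hole_thick [([207.4, 167.4], 0.73), ([217.3, 152.9], 0.64), ([367.8, 176.6], 0.64)]
hole_thin []
dowel_thick [([175.6, 264.7], 0.87), ([423.6, 292.4], 0.86), ([370.0, 176.0], 0.72), ([196.1, 186.2], 0.6
[... 1714 characters left out ...]
), ([412.9, 349.0], 0.65)]
{'time_s': 1.5, 'joint_positions': array([-1.15187741e+00,  2.63875983e-01,  1.60399728e+00, -3.33096130e-06,
        1.27369956e+00, -3.69194715e-02]), 'dq': array([ 3.91833067e-05,  4.10530118e-04, -1.34803343e-03,  1.44792479e-03,
        3.64259546e-04,  4.98286382e-04]), 'tau': array([ 3.24826797e-04, -5.15051544e+01, -3.67712367e+01, -9.35935395e-05,
        9.58216333e-04,  3.60345950e-06]), 'ee_pos': array([ 0.29712972, -0.60608214,  0.19679739]), 'ee_rot': array([3.06032696e+00, 7.09843014e-01, 1.00360239e-06]), 'ft_force': array([ 0.17257236, -0.94094218, -0.27868918]), 'moment': array([-0.03524912, -0.01707781, -0.03043644]), 'width': 1.0009439280228025}
```

```bash
python3 - <<'E'
import cv2
a=cv2.imread("pics/top0.png")[50:370,140:470]; cv2.imwrite("pics/top0c.png",cv2.resize(a,None,fx=1.85,fy=1.85,interpolation=cv2.INTER_CUBIC))
a=cv2.imread("pics/side0.png")[100:390,120:490]; cv2.imwrite("pics/side0c.png",cv2.resize(a,None,fx=2,fy=2,interpolation=cv2.INTER_CUBIC))
E
```

```text
(no output)
```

View pics/top0c.png

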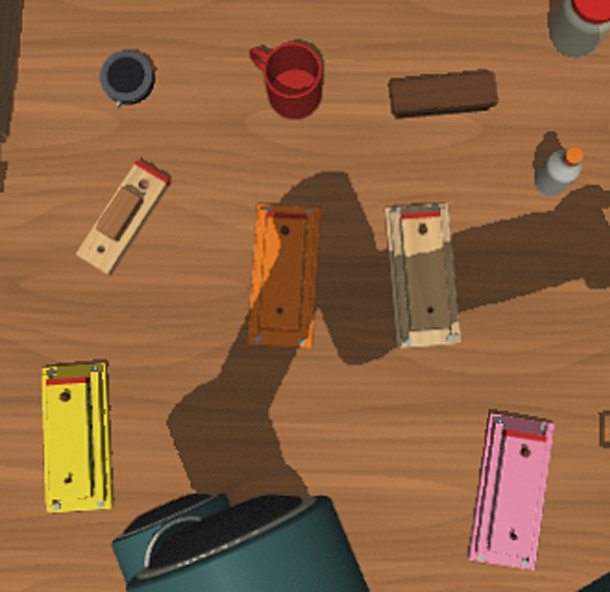

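View pics/side0c.png

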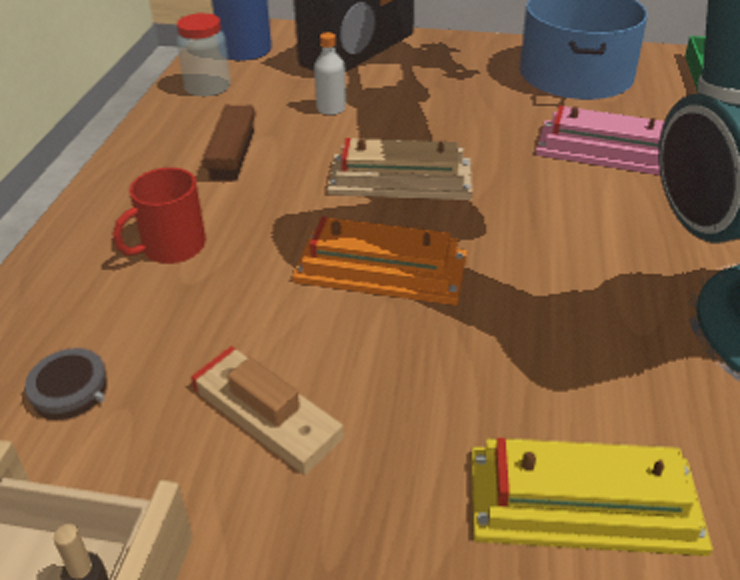

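```bash
cat > h.py <<'E'
from workcell import *
import cv2,numpy as np
from scipy.optimize import least_squares
from scipy.spatial.transform import Rotation as R
CM={n:camera_model(n) for n in("top","side")}
def proj(n,P):
    m=CM[n]; Rc=R.from_rotvec(m["rotation"]).as_matrix() if np.shape(m["rotation"])==(3,) else np.array(m["rotation"])
    K=np.array([[m["fx"],0,m["cx"]],[0,m["fy"],m["cy"]],[0,0,1]])
    return cv2.projectPoints(np.atleast_2d(P).astype(float),cv2.Rodrigues(Rc.T)[0],-Rc.T@m["xyz"],K,m["distortion"])[0][:,0]
def pts(n,t,near,rad=25):
    return [(d["xy"],d["score"]) for d in tip_of(n,t) if np.hypot(*(np.array(d["xy"])-near))<rad][:1]
def W(p,L): # pose x,y,z,yaw ; local pts
    c,s=np.cos(p[3]),np.sin(p[3]); L=np.atleast_2d(L)
    return np.c_[p[0]+c*L[:,0]-s*L[:,1],p[1]+s*L[:,0]+c*L[:,1],p[2]+L[:,2]]
def fit(obs,p0,fixz=None):
    """obs: list of (cam, local point, xy)"""
    f=lambda q:np.concatenate([proj(n,W([q[0],q[1],q[3] if fixz is None else fixz,q[2]],L))[0]-xy for n,L,xy in obs])
    q0=[p0[0],p0[1],p0[3]]+([p0[2]] if fixz is None else [])
    r=least_squares(f,q0,loss="soft_l1",f_scale=1.0,x_scale=[.01,.01,.1]+([.01] if fixz is None else []))
    return r.x,f(r.x).reshape(-1,2)
E
python3 - <<'E'
from h import *
near={"top":{"b":(206,167),"c":(369,197)},"side":{"b":(253,306),"c":(318,172)}}
rb={"top":32,"side":35}
ob,oc=[],[]
for k in range(2):
  for n in("top","side"):
    snapshot(n)
    for t,L in(("hole_thick",(.055,0,0)),("hole_thin",(-.055,0,0)),("back",(0,0,0))):
        for xy,s in pts(n,t,near[n]["b"],rb[n]): ob.append((n,L,xy)); print(n,t,np.round(xy,1),round(s,2))
    for t,L in(("dowel_thick",(.055,0,0)),("dowel_thin",(-.055,0,0)),("block_top",(0,0,0))):
        for xy,s in pts(n,t,near[n]["c"],26): oc.append((n,L,xy)); print(n,t,np.round(xy,1),round(s,2))
for o,p,z in((ob,(.35,.15,0,-.5),0),(ob,(.35,.15,0,-.5),None),(oc,(.3,-.2,.05,-.05),.05),(oc,(.3,-.2,.05,-.05),None)):
    q,r=fit(o,p,z); print(np.round(q,4)); print(np.round(r,1).tolist())
E
```

```text
top hole_thick [216.1 153.4] 0.87
top hole_thin [193.4 186.2] 0.94
top back [206.4 165.8] 0.68
top dowel_thick [368.8 176.3] 0.75
top dowel_thin [370.4 216.9] 0.74
top block_top [370.7 194.7] 0.97
side hole_thick [235.3 294. ] 0.6
side hole_thin [271.9 322.3] 0.64
side back [252.1 304.1] 0.97
side dowel_thick [299.4 174.1] 0.65
side dowel_thin [338.7 172.9] 0.65
side block_top [321.7 174.9] 0.66
top hole_thick [216.4 155.1] 0.72
top hole_thin [194.5 182.9] 0.74
top back [206.2 167.8] 0.89
top dowel_thick [367.7 176.2] 0.89
top dowel_thin [369.2 219.2] 0.73
top block_top [371.9 193.7] 0.86
side hole_thick [236.6 299.5] 0.68
side hole_thin [269.7 324.1] 0.96
side back [251.2 302.6] 0.74
side dowel_thick [299.2 177. ] 0.72
side dowel_thin [340.1 172.8] 0.66
side block_top [319.5 171. ] 0.94
[ 0.554   0.2079 -0.5707]
[[1.7, -1.7], [0.4, -0.8], [-0.6, 2.7], [-0.5, -0.8], [-0.7, 1.0], [0.2, 3.5], [1.4, -3.4], [-0.7, 2.5], [-0.4, 0.7], [-1.8, -6.3], [1.5, -0.8], [1.1, 5.0]]
[ 0.5539  0.2079 -0.571   0.0007]
[[1.6, -1.7], [0.3, -0.8], [-0.7, 2.7], [-0.5, -1.0], [-0.7, 0.8], [0.2, 3.3], [1.3, -3.4], [-0.8, 2.5], [-0.5, 0.7], [-1.8, -6.5], [1.5, -1.0], [1.1, 4.8]]
[ 0.4802 -0.2224  0.0847]
[[-0.5, -2.0], [1.5, 0.6], [-0.6, 1.0], [0.6, -0.4], [0.8, 2.3], [-2.0, -0.5], [0.6, -1.9], [2.7, -1.7], [-1.8, 2.0], [0.8, -3.3], [-0.6, 2.4], [0.2, 3.4]]
[ 0.48   -0.2215  0.081   0.0528]
[[-0.7, -2.2], [1.2, 0.6], [-0.8, 0.9], [0.6, -1.1], [0.8, 1.6], [-2.0, -1.2], [0.4, -2.1], [2.4, -1.7], [-2.0, 1.9], [0.8, -4.0], [-0.6, 1.7], [0.2, 2.7]]
```

```bash
cat >> h.py <<'E'
def plan(pos,yaw,N,M=None):
    """rows for tool-down pose; turn first N rows? shift in axes before the row's turn"""
    s=state(); p=np.array(s["ee_pos"]); T=R.from_rotvec(s["ee_rot"])
    Rt=R.from_euler("z",yaw)*R.from_euler("x",np.pi)
    e=(T.inv()*Rt).as_rotvec()
    print("t",s["time_s"],"p",np.round(p,4),"err rot",np.round(e,3),"shift tool cm",np.round(100*T.inv().apply(pos-p),2),"f",np.round(s["ft_force"],1),"w",round(s["width"],3))
    d=(np.array(pos)-p)/N; 
    if N>1:
        for k in range(N):
            print([*np.round(e/N,3).tolist(),*np.round(100*T.inv().apply(d),2).tolist()]); T=T*R.from_rotvec(e/N)
E
python3 - <<'E'
from h import *
plan([.554,.208,.14],-.571+np.pi,15)
E
```

```text
t 2.9 p [ 0.2971 -0.6061  0.1968] err rot [-0.    -0.    -2.115] shift tool cm [ 58.9  -61.79   5.68] f [ 0.3 -0.9  0.2] w 0.996
[-0.0, -0.0, -0.141, 3.93, -4.12, 0.38]
[-0.0, -0.0, -0.141, 4.47, -3.53, 0.38]
[-0.0, -0.0, -0.141, 4.92, -2.86, 0.38]
[-0.0, -0.0, -0.141, 5.27, -2.14, 0.38]
[-0.0, -0.0, -0.141, 5.52, -1.38, 0.38]
[-0.0, -0.0, -0.141, 5.66, -0.59, 0.38]
[-0.0, -0.0, -0.141, 5.69, 0.21, 0.38]
[-0.0, -0.0, -0.141, 5.6, 1.01, 0.38]
[-0.0, -0.0, -0.141, 5.4, 1.78, 0.38]
[-0.0, -0.0, -0.141, 5.1, 2.52, 0.38]
[-0.0, -0.0, -0.141, 4.7, 3.22, 0.38]
[-0.0, -0.0, -0.141, 4.2, 3.84, 0.38]
[-0.0, -0.0, -0.141, 3.62, 4.4, 0.38]
[-0.0, -0.0, -0.141, 2.96, 4.86, 0.38]
[-0.0, -0.0, -0.141, 2.25, 5.23, 0.38]
```

Request:
{"fn": "apply_moves", "kwargs": {
  "targets": [
    [[0,0,-0.14,3.9,-4.1,0,8.54],[0,0,-0.14,4.5,-3.5,0,8.54],[0,0,-0.14,4.9,-2.9,0,8.54],[0,0,-0.14,5.3,-2.1,0,8.54],[0,0,-0.14,5.5,-1.4,0,8.54]]
  ]
}}

```text
time_s: 3.52
ee_pos: [0.3839, -0.3336, 0.197]
ee_rot: [2.627, 1.721, 0.001]
ft_force: [0.4, -0.3, -0.4]
width: 1.0
```

Request:
{"fn": "apply_moves", "kwargs": {
  "targets": [
    [[0,0,-0.14,5.7,-0.6,0,8.54],[0,0,-0.14,5.7,0.2,0,8.54],[0,0,-0.14,5.6,1.0,0,8.54],[0,0,-0.14,5.4,1.8,0,8.54],[0,0,-0.14,5.1,2.5,0,8.54]]
  ]
}}

```text
time_s: 4.15
ee_pos: [0.4714, -0.0623, 0.1973]
ee_rot: [1.877, 2.518, 0.001]
ft_force: [0.9, 0.6, 0.1]
width: 1.0
```

Request:
{"fn": "apply_moves", "kwargs": {
  "targets": [
    [[0,0,-0.14,4.7,3.2,0,8.54],[0,0,-0.14,4.2,3.8,0,8.54],[0,0,-0.14,3.6,4.4,0,8.54],[0,0,-0.14,3.0,4.9,0,8.54],[0,0,-0.14,2.2,5.2,0,8.54]]
  ]
}}

```text
time_s: 4.78
ee_pos: [0.56, 0.2081, 0.1971]
ee_rot: [0.899, 3.009, 0.0]
ft_force: [0.7, -1.0, 0.6]
width: 0.998
```

```bash
cat >> h.py <<'E'
def edges(*P,n=40):
    return np.concatenate([np.linspace(a,b,n) for a,b in zip(P[:-1],P[1:])])
def rect(x,y,z): return edges((x,y,z),(x,-y,z),(-x,-y,z),(-x,y,z),(x,y,z))
def dts(ims):
    D={}
    for n,im in ims.items():
        u=cv2.resize(im,None,fx=4,fy=4,interpolation=cv2.INTER_CUBIC)
        e=cv2.Canny(cv2.GaussianBlur(u,(0,0),2),25,60); D[n]=cv2.distanceTransform(255-e,cv2.DIST_L2,5)/4
    return D
def chamfer(D,local,p0,z,cap=4,search=(.006,.05)):
    def f(q,D=D):
        out=[]
        for n in D:
            uv=(proj(n,W([q[0],q[1],z,q[2]],local))+.5)*4-.5
            out.append(cv2.remap(D[n],uv[:,0].astype(np.float32)[None],uv[:,1].astype(np.float32)[None],cv2.INTER_LINEAR,borderValue=9)[0])
        return np.minimum(np.concatenate(out),cap)
    from scipy.optimize import differential_evolution
    b=[(p0[0]-search[0],p0[0]+search[0]),(p0[1]-search[0],p0[1]+search[0]),(p0[2]-search[1],p0[2]+search[1])]
    r=differential_evolution(lambda q:f(q).mean(),b,seed=1,popsize=12,maxiter=60)
    return r.x,r.fun
E
cat > t.py <<'E'
from h import *
ims={n:cv2.imread(f"pics/{n}0.png") for n in("top","side")}; D=dts(ims)
B=np.concatenate([rect(.08,.027,.02),rect(.035,.016,.048)])
C=rect(.08,.027,0)
res={}
for nm,L,p,z in(("back",B,(.554,.208,-.571),0),("block",C,(.480,-.222,.083),.05)):
    for k,Dk in(("both",D),("top",{"top":D["top"]}),("side",{"side":D["side"]})):
        q,c=chamfer(Dk,L,p,z,search=(.01,.06)); print(nm,k,np.round(q,4),round(c,2))
        if k=="both":res[nm]=(q,L,z)
tiles=[]
for nm in res:
    q,L,z=res[nm]; row=[]
    for n in ims:
        uv=proj(n,W([q[0],q[1],z,q[2]],L)); c=uv.mean(0).astype(int)
        im=cv2.resize(ims[n][c[1]-38:c[1]+38,c[0]-52:c[0]+52],None,fx=3.8,fy=3.8,interpolation=cv2.INTER_CUBIC)
        H=W([q[0],q[1],z+(.02 if nm=="back" else .016),q[2]],[(.055,0,0),(-.055,0,0)])
        for a,col in((uv,(255,255,0)),(proj(n,H),(255,0,255))):
            for x,y in (a-c+[52.5,38.5])*3.8-.5: cv2.circle(im,(int(x),int(y)),1 if col[0]and col[1] else 2,col,-1)
        row.append(im)
    tiles.append(np.hstack(row))
cv2.imwrite("pics/ov.png",np.vstack(tiles))
E
python3 t.py
```

```text
back both [ 0.5542  0.2042 -0.5293] 0.6
back top [ 0.5543  0.2035 -0.5283] 0.28
back side [ 0.5542  0.2045 -0.5293] 0.89
block both [ 0.4793 -0.2194  0.061 ] 0.85
block top [ 0.4796 -0.2226  0.1033] 0.82
block side [ 0.4724 -0.2167  0.0233] 0.62
```

View pics/ov.png

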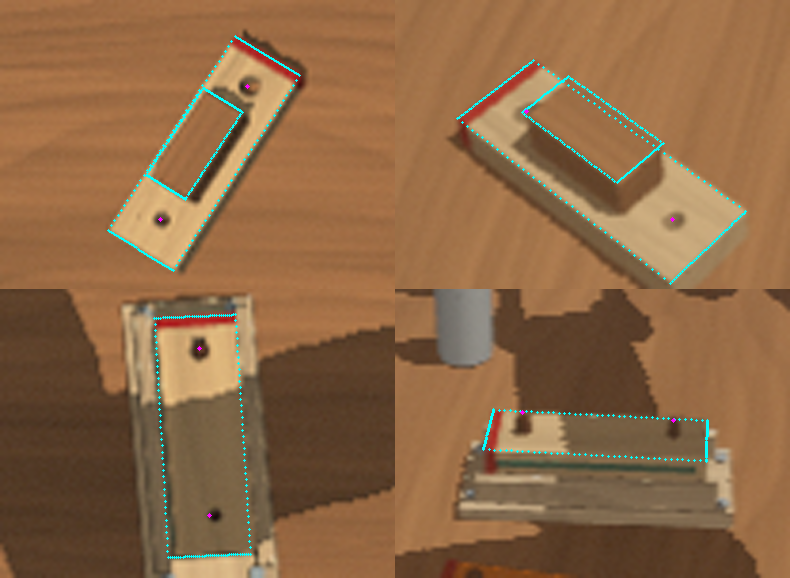

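The overlay fits: the back's outline matches in both views (holes about (217,153) and (194,186) in top), and the plywood block's outline and dowel tips match to 1–2 px. Now the grasp.

```bash
python3 - <<'E'
from h import *
plan([.554,.204,.021],-.529+np.pi,1)
E
```

```text
t 4.775 p [0.56   0.2081 0.1971] err rot [ 0.     0.001 -0.052] shift tool cm [ 0.29 -0.68 17.61] f [ 0.7 -1.   0.6] w 0.998
```

Request:
{"fn": "apply_moves", "kwargs": {
  "targets": [
    [[0,0,-0.052,0.3,-0.7,4.0,8.54],[0,0,0,0,0,5.0,8.54],[0,0,0,0,0,4.0,8.54],[0,0,0,0,0,2.0,8.54],[0,0,0,0,0,0,8.54]]
  ],
  "squeeze": 60
}}

```text
time_s: 5.4
ee_pos: [0.552, 0.2015, 0.0455]
ee_rot: [-0.828, -3.028, 0.003]
ft_force: [0.4, -1.0, -0.6]
width: 1.001
```

```bash
python3 - <<'E'
from h import *
plan([.554,.204,.021],-.529+np.pi,1)
for n in("side",):
    im=snapshot(n)[:,:,::-1]; cv2.imwrite(f"pics/{n}1.png",cv2.resize(im[200:380,170:350],None,fx=3,fy=3,interpolation=cv2.INTER_CUBIC))
E
```

```text
t 5.4 p [0.552  0.2015 0.0455] err rot [-0.002 -0.002 -0.005] shift tool cm [-0.05  0.32  2.45] f [ 0.4 -1.  -0.6] w 1.001
```

View pics/side1.png

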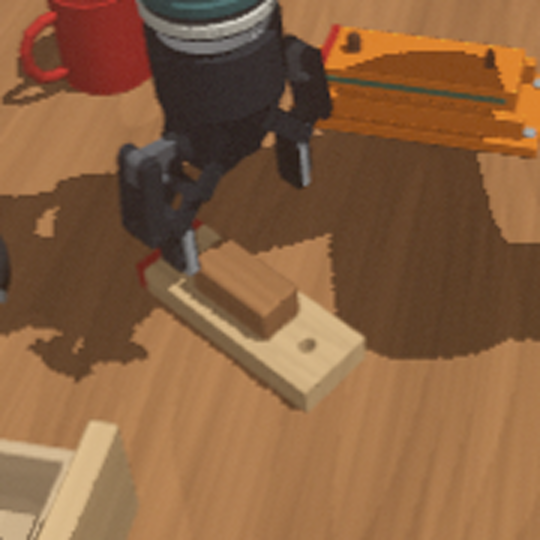

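```bash
python3 - <<'E'
from h import *
P=W([.552,.2015,0,-.53],[(0,.0425,.058),(0,-.0425,.058),(0,0,.048)])
print((proj("side",P)-[170,200])*3)
E
```

```text
[[194.15086382 298.42669048]
 [291.11936134 219.24787512]
 [245.77256871 267.86666598]]
```

Request:
{"fn": "apply_moves", "kwargs": {
  "targets": [
    [[0,0,0,-0.05,0.3,1.0,8.54],[0,0,0,0,0,0.8,8.54],[0,0,0,0,0,0.6,8.54],[0,0,0,0,0,0,8.54]]
  ]
}}

```text
time_s: 5.95
ee_pos: [0.5545, 0.204, 0.0221]
ee_rot: [-0.828, -3.029, 0.001]
ft_force: [-0.6, -0.2, -0.2]
width: 1.001
```

```bash
python3 - <<'E'
from h import *
im=snapshot("side")[:,:,::-1]; a=cv2.resize(im[200:350,170:320],None,fx=4,fy=4,interpolation=cv2.INTER_CUBIC)
s=state()["ee_pos"]
for z in(s[2],s[2]+.013,s[2]+.026):
  for x,y in proj("side",W([s[0],s[1],0,-.53],[(0,.0425,z),(0,-.0425,z)])): cv2.circle(a,(int((x-170+.5)*4),int((y-200+.5)*4)),2,(255,255,0),-1)
cv2.imwrite("pics/side2.png",a)
E
```

```text
(no output)
```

View pics/side2.png

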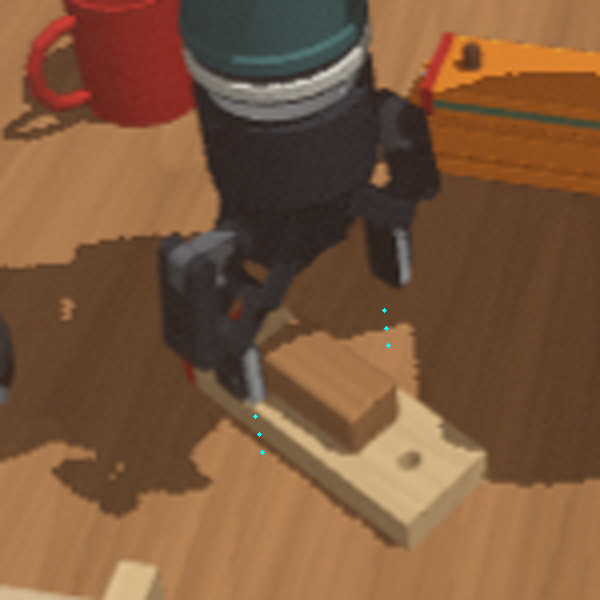

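```bash
python3 - <<'E'
from h import *
im=snapshot("top")[:,:,::-1]; a=cv2.resize(im[110:230,140:290],None,fx=4,fy=4,interpolation=cv2.INTER_CUBIC)
s=state()["ee_pos"]
for z in(s[2],s[2]+.013,s[2]+.026,s[2]+.06):
  for x,y in proj("top",W([s[0],s[1],0,-.53],[(0,.0425,z),(0,-.0425,z)])): cv2.circle(a,(int((x-140+.5)*4),int((y-110+.5)*4)),2,(255,255,0),-1)
cv2.imwrite("pics/top2.png",a)
print(state()["joint_positions"])
E
```

```text
[ 3.10440197e-01  2.73104472e-01  1.93903835e+00  3.29773947e-06
  9.29542586e-01 -7.26525681e-01]
```

View pics/top2.png

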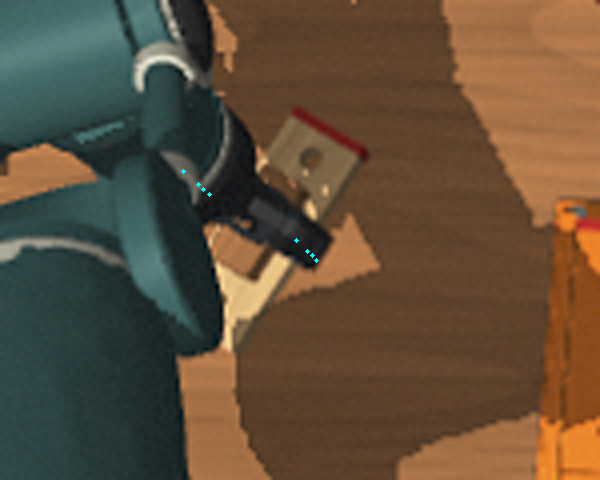

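Request:
{"fn": "apply_moves", "kwargs": {
  "targets": [
    [[0,0,0,0,0,0,4.4],[0,0,0,0,0,0,4.4],[0,0,0,0,0,0,4.4],[0,0,0,0,0,0,4.4]]
  ]
}}

```text
time_s: 6.55
ee_pos: [0.5552, 0.2043, 0.0229]
ee_rot: [0.829, 3.03, 0.0]
ft_force: [-0.5, 0.3, 0.3]
width: 0.511
```

```bash
python3 - <<'E'
from h import *
im=snapshot("side")[:,:,::-1]; a=cv2.resize(im[200:350,170:320],None,fx=4,fy=4,interpolation=cv2.INTER_CUBIC)
s=state()["ee_pos"]
for z in(s[2],s[2]+.013,s[2]+.026):
  for x,y in proj("side",W([s[0],s[1],0,-.53],[(0,.022,z),(0,-.022,z)])): cv2.circle(a,(int((x-170+.5)*4),int((y-200+.5)*4)),2,(255,255,0),-1)
cv2.imwrite("pics/side3.png",a)
E
```

```text
(no output)
```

View pics/side3.png

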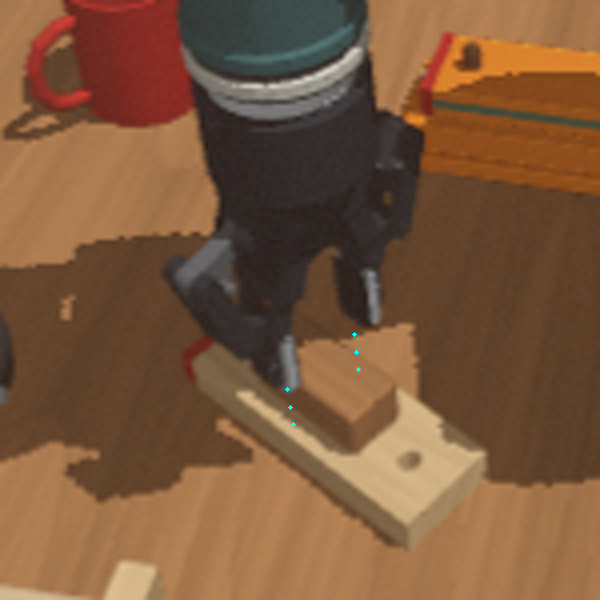

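Request:
{"fn": "apply_moves", "kwargs": {
  "targets": [
    [[0,0,0,0,0,0.3,4.4],[0,0,0,0,0,0,4.4]]
  ]
}}

```text
time_s: 6.85
ee_pos: [0.5547, 0.2041, 0.0193]
ee_rot: [-0.828, -3.03, 0.001]
ft_force: [0.4, -0.0, 0.1]
width: 0.515
```

Request:
{"fn": "apply_moves", "kwargs": {
  "targets": [
    [[0,0,0,0,0,0.3,4.4],[0,0,0,0,0,0,4.4]]
  ]
}}

```text
time_s: 7.1
ee_pos: [0.5548, 0.2041, 0.0164]
ee_rot: [-0.828, -3.03, 0.001]
ft_force: [-0.1, -0.3, -0.5]
width: 0.514
```

Request:
{"fn": "apply_moves", "kwargs": {
  "targets": [
    [[0,0,0,0,0,0.3,4.4],[0,0,0,0,0,0,4.4]]
  ]
}}

```text
time_s: 7.35
ee_pos: [0.5548, 0.2041, 0.0134]
ee_rot: [-0.829, -3.03, 0.001]
ft_force: [0.2, 0.3, 0.0]
width: 0.517
```

Request:
{"fn": "apply_moves", "kwargs": {
  "targets": [
    [[0,0,0,0,0,0.3,4.4],[0,0,0,0,0,0,4.4]]
  ]
}}

```text
time_s: 7.6
ee_pos: [0.5548, 0.2042, 0.0105]
ee_rot: [-0.828, -3.03, 0.001]
ft_force: [-0.6, 0.2, 0.0]
width: 0.518
```

Request:
{"fn": "apply_moves", "kwargs": {
  "targets": [
    [[0,0,0,0,0,0.3,4.4],[0,0,0,0,0,0,4.4]]
  ]
}}

```text
time_s: 7.85
ee_pos: [0.5548, 0.2042, 0.0075]
ee_rot: [-0.828, -3.03, 0.0]
ft_force: [-0.4, 0.2, -0.6]
width: 0.518
```

```bash
python3 - <<'E'
from h import *
im=snapshot("side")[:,:,::-1]; a=cv2.resize(im[200:350,170:320],None,fx=5,fy=4,interpolation=cv2.INTER_CUBIC)
a=cv2.resize(im[240:340,190:310],None,fx=6,fy=6,interpolation=cv2.INTER_CUBIC)
cv2.imwrite("pics/side4.png",a); print(state()["ft_force"],state()["ee_pos"])
E
```

```text
[ 0.57900697 -0.68080435  0.36976866] [0.5549203  0.20418935 0.00757198]
```

View pics/side4.png

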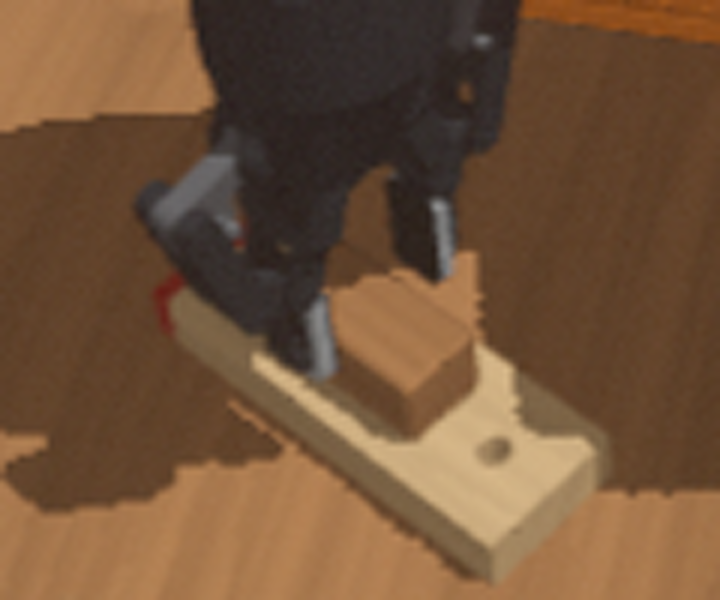

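```bash
python3 - <<'E'
from h import *
for xl in(-.011,0,.011):
 for z in(.02,.03,.04,.05):
  print(xl,z,np.round((proj("side",W([.5542,.2042,0,-.5293],[(xl,.022,z),(xl,-.022,z)]))-[190,240]+.5)*6).tolist())
print(np.round((proj("side",W([.5542,.2042,0,-.5293],[(-.035,.016,.048),(-.035,-.016,.048),(.035,-.016,.048)]))-[190,240]+.5)*6).tolist())
E
```

```text
-0.011 0.02 [[347.0, 421.0], [445.0, 337.0]]
-0.011 0.03 [[344.0, 401.0], [442.0, 317.0]]
-0.011 0.04 [[341.0, 381.0], [440.0, 297.0]]
-0.011 0.05 [[338.0, 360.0], [438.0, 276.0]]
0 0.02 [[324.0, 403.0], [422.0, 320.0]]
0 0.03 [[321.0, 383.0], [419.0, 300.0]]
0 0.04 [[317.0, 363.0], [417.0, 280.0]]
0 0.05 [[314.0, 342.0], [414.0, 260.0]]
0.011 0.02 [[301.0, 386.0], [399.0, 304.0]]
0.011 0.03 [[298.0, 366.0], [396.0, 284.0]]
0.011 0.04 [[294.0, 345.0], [394.0, 264.0]]
0.011 0.05 [[291.0, 325.0], [391.0, 243.0]]
[[406.0, 391.0], [478.0, 329.0], [329.0, 223.0]]
```

Request:
{"fn": "apply_moves", "kwargs": {
  "targets": [
    [[0,0,0,0,0,0.3,4.4],[0,0,0,0,0,0,4.4]]
  ]
}}

```text
time_s: 8.15
ee_pos: [0.5548, 0.2041, 0.0045]
ee_rot: [-0.829, -3.03, 0.0]
ft_force: [0.1, 0.2, 0.1]
width: 0.516
```

Request:
{"fn": "apply_moves", "kwargs": {
  "targets": [
    [[0,0,0,0,0,0.3,4.4],[0,0,0,0,0,0,4.4]]
  ]
}}

```text
time_s: 8.4
ee_pos: [0.5548, 0.2041, 0.0015]
ee_rot: [-0.828, -3.03, 0.001]
ft_force: [-0.4, -0.1, -0.2]
width: 0.517
```

Request:
{"fn": "apply_moves", "kwargs": {
  "targets": [
    [[0,0,0,0,0,0.2,4.4],[0,0,0,0,0,0,4.4]]
  ]
}}

```text
time_s: 8.65
ee_pos: [0.5549, 0.2042, -0.0004]
ee_rot: [-0.829, -3.03, 0.0]
ft_force: [-0.2, -0.0, -0.3]
width: 0.517
```

Request:
{"fn": "apply_moves", "kwargs": {
  "targets": [
    [[0,0,0,0,0,0.3,4.4],[0,0,0,0,0,0,4.4]]
  ]
}}

```text
time_s: 8.9
ee_pos: [0.5548, 0.2041, -0.0036]
ee_rot: [-0.829, -3.03, 0.0]
ft_force: [0.0, 0.7, -0.2]
width: 0.517
```

Request:
{"fn": "apply_moves", "kwargs": {
  "targets": [
    [[0,0,0,0,0,0.3,4.4],[0,0,0,0,0,0,4.4]]
  ]
}}

```text
time_s: 9.15
ee_pos: [0.5548, 0.2041, -0.0066]
ee_rot: [-0.828, -3.03, 0.001]
ft_force: [-0.0, 0.3, -0.3]
width: 0.513
```

```bash
python3 - <<'E'
from h import *
im=snapshot("side")[:,:,::-1]; a=im[240:340,190:310]
a=cv2.resize(a,None,fx=6,fy=6,interpolation=cv2.INTER_CUBIC)
cv2.imwrite("pics/side5.png",a); print(state()["ft_force"],state()["ee_pos"])
E
```

```text
[-0.4195943   0.67477425 -0.69996674] [ 0.55489378  0.20419935 -0.00643188]
```

View pics/side5.png

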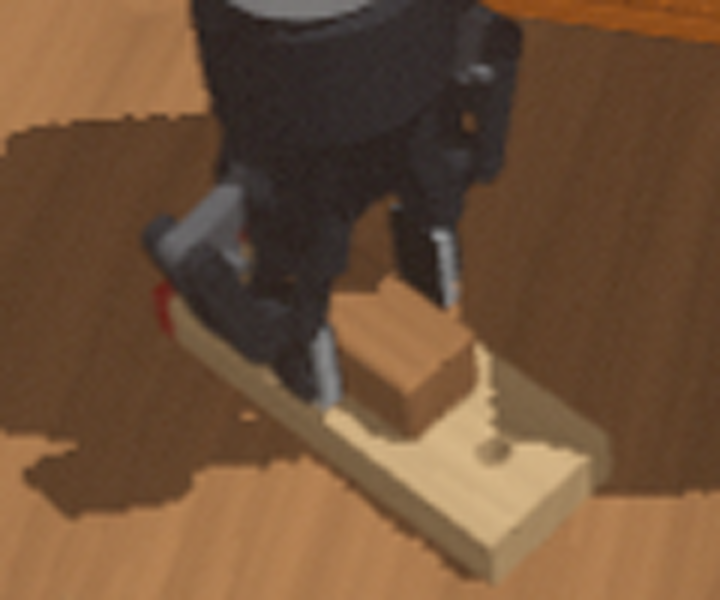

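The near fingertip is at (325,405), about 12 mm above the plate, and the far one is behind the ridge. The tips are ~30 mm above the reported TCP, so I lower a little more and close.

Request:
{"fn": "apply_moves", "kwargs": {
  "targets": [
    [[0,0,0,0,0,0.3,4.4],[0,0,0,0,0,0.2,4.4],[0,0,0,0,0,0,4.4]]
  ]
}}

```text
time_s: 9.57
ee_pos: [0.5548, 0.2042, -0.0115]
ee_rot: [-0.828, -3.03, 0.0]
ft_force: [-0.4, 0.0, -0.1]
width: 0.517
```

Request:
{"fn": "apply_moves", "kwargs": {
  "targets": [
    [[0,0,0,0,0,0,3.0],[0,0,0,0,0,0,2.8],[0,0,0,0,0,0,2.5],[0,0,0,0,0,0,2.5]]
  ],
  "squeeze": 60
}}

```text
time_s: 10.07
ee_pos: [0.5554, 0.2043, -0.011]
ee_rot: [0.828, 3.03, 0.0]
ft_force: [0.2, -0.1, 1.3]
width: 0.358
```

Request:
{"fn": "apply_moves", "kwargs": {
  "targets": [
    [[0,0,0,0,0,-1.0,2.0],[0,0,0,0,0,-3.0,2.0],[0,0,0,0,0,-4.0,2.0],[0,0,0,0,0,-4.0,2.0],[0,0,0,0,0,0,2.0]]
  ],
  "squeeze": 70
}}

```text
time_s: 10.7
ee_pos: [0.5584, 0.2053, 0.1136]
ee_rot: [0.827, 3.023, 0.007]
ft_force: [0.7, 0.1, -1.0]
width: 0.361
```

```bash
python3 - <<'E'
from h import *
plan([.480,-.217,.112],.07+np.pi,9)
im=snapshot("side")[:,:,::-1]; cv2.imwrite("pics/side6.png",im)
E
```

```text
t 10.7 p [0.5584 0.2053 0.1136] err rot [ 0.004  0.007 -0.604] shift tool cm [-1.474e+01 -4.034e+01 -1.000e-02] f [ 0.7  0.1 -1. ] w 0.361
[0.0, 0.001, -0.067, -1.64, -4.48, -0.0]
[0.0, 0.001, -0.067, -1.33, -4.58, -0.0]
[0.0, 0.001, -0.067, -1.02, -4.66, 0.0]
[0.0, 0.001, -0.067, -0.71, -4.72, 0.0]
[0.0, 0.001, -0.067, -0.39, -4.76, 0.0]
[0.0, 0.001, -0.067, -0.07, -4.77, 0.01]
[0.0, 0.001, -0.067, 0.25, -4.77, 0.01]
[0.0, 0.001, -0.067, 0.57, -4.74, 0.01]
[0.0, 0.001, -0.067, 0.88, -4.69, 0.01]
```

Request:
{"fn": "apply_moves", "kwargs": {
  "targets": [
    [[0,0,-0.067,-1.6,-4.5,0,2.0],[0,0,-0.067,-1.3,-4.6,0,2.0],[0,0,-0.067,-1.0,-4.7,0,2.0],[0,0,-0.067,-0.7,-4.7,0,2.0],[0,0,-0.067,-0.4,-4.8,0,2.0]]
  ]
}}

```text
time_s: 11.38
ee_pos: [0.5079, -0.032, 0.1065]
ee_rot: [-0.307, -3.123, 0.0]
ft_force: [1.3, -0.6, -1.5]
width: 0.357
```

Request:
{"fn": "apply_moves", "kwargs": {
  "targets": [
    [[0,0,-0.067,-0.1,-4.8,0,2.0],[0,0,-0.067,0.25,-4.8,0,2.0],[0,0,-0.067,0.6,-4.7,0,2.0],[0,0,-0.067,0.9,-4.7,0,2.0],[0,0,0,0,0,0,2.0]]
  ]
}}

```text
time_s: 12.0
ee_pos: [0.473, -0.2209, 0.1068]
ee_rot: [0.102, -3.137, -0.002]
ft_force: [-0.2, 1.4, -0.9]
width: 0.36
```

```bash
python3 - <<'E'
from h import *
plan([.480,-.217,.112],.07+np.pi,1)
ims={n:snapshot(n)[:,:,::-1].copy() for n in("top","side")}
for n in ims: cv2.imwrite(f"pics/{n}7.png",ims[n])
D=dts(ims); s=state(); p=s["ee_pos"]
Bt=np.concatenate([rect(.08,.027,.02)]); 
Bs=np.concatenate([edges((.08,.027,.02),(-.08,.027,.02),(-.08,.027,0),(.08,.027,0),(.08,.027,.02)),edges((-.08,.027,.02),(-.08,-.027,.02))])
for z in(.118,.121,.124,.127,.130,.133):
    q,c=chamfer({"side":D["side"]},Bs,(p[0],p[1],.07),z,search=(.02,.06)); print(z,"side",np.round(q,4),round(c,2))
    q,c=chamfer({"top":D["top"]},Bt,(p[0],p[1],.07),z,search=(.02,.06)); print(z,"top",np.round(q,4),round(c,2))
a=cv2.resize(ims["top"][140:240,310:430],(400,333),interpolation=cv2.INTER_CUBIC); b=cv2.resize(ims["side"][110:210,260:380],(400,333),interpolation=cv2.INTER_CUBIC)
cv2.imwrite("pics/v7.png",np.hstack([a,b]))
E
```

```text
t 12.0 p [ 0.473  -0.2209  0.1068] err rot [ 0.001 -0.003 -0.005] shift tool cm [-0.73  0.35 -0.53] f [-0.2  1.4 -0.9] w 0.36
0.118 side [ 0.4765 -0.2371  0.1294] 1.32
0.118 top [ 0.493  -0.2158  0.1293] 1.62
0.121 side [ 0.4762 -0.2383  0.1254] 1.27
0.121 top [ 0.4935 -0.215   0.1292] 1.62
0.124 side [ 0.475  -0.2383  0.0818] 1.22
0.124 top [ 0.4934 -0.2145  0.1294] 1.62
0.127 side [ 0.4734 -0.238   0.0125] 1.16
0.127 top [ 0.4935 -0.2141  0.1289] 1.61
0.13 side [ 0.473  -0.2327  0.0115] 1.18
0.13 top [ 0.4934 -0.2139  0.1264] 1.6
0.133 side [ 0.4727 -0.228   0.0107] 1.21
0.133 top [ 0.4935 -0.2133  0.1297] 1.6
```

View pics/v7.png

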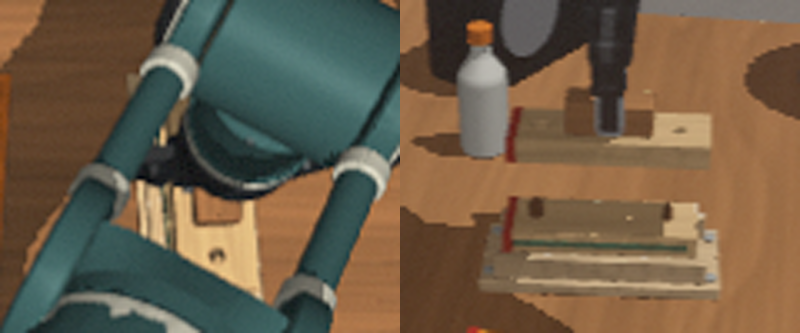

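```bash
cat > d.py <<'E'
from h import *
def blob(im,c,r=6,f=.5):
    g=cv2.cvtColor(cv2.resize(im,None,fx=8,fy=8,interpolation=cv2.INTER_CUBIC),cv2.COLOR_BGR2GRAY).astype(float)
    x0,y0=[int((v-r+.5)*8) for v in c]; w=g[y0:y0+16*r,x0:x0+16*r]
    bg=np.median(w); lo=w.min(); m=((bg-f*(bg-lo))>w).astype(np.uint8)
    k,lab,st,ce=cv2.connectedComponentsWithStats(m); d=[np.hypot(*(q-8*r)) -.3*np.sqrt(a) for q,a in zip(ce[1:],st[1:,4])]; i=1+int(np.argmin(d))
    return (ce[i]+[x0,y0]+.5)/8-.5, st[i,2:5]/[8,8,64]
if __name__=="__main__":
    I={k:cv2.imread(f"pics/{k}.png") for k in("top0","side0","side7")}
    q0=(.4793,-.2194,.061); obs=[]
    for k in I:
        n=k[:-1]
        for s in(1,-1):
            L=(.055*s,0,.008); xy,b=blob(I[k],proj(n,W([q0[0],q0[1],.05,q0[2]],[L]))[0]); print(k,s,np.round(xy,2),np.round(b,1)); obs.append((n,L,xy))
    for o in(obs,obs[:2],obs[2:4],obs[4:]):
        q,r=fit(o,(q0[0],q0[1],.05,q0[2]),.05); print("block",np.round(q,4),np.round(r,1).tolist())
    s=state(); p=s["ee_pos"]; yaw=.0652
    print("hole_thin now pred", [ (z,np.round(proj("side",W([p[0]-.001,p[1],z,yaw],[(-.055,0,.02)]))[0],1).tolist()) for z in(.115,.118,.121)], blob(I["side7"],proj("side",W([p[0],p[1],.118,yaw],[(-.055,0,.02)]))[0]))
    # z,x of held back with y,yaw from robot
    D=dts({"side":I["side7"]}); Bs=np.concatenate([edges((.08,.027,.02),(-.08,.027,.02),(-.08,.027,0),(.08,.027,0),(.08,.027,.02)),edges((-.08,.027,.02),(-.08,-.027,.02))])
    best=[]
    for z in np.arange(.105,.135,.001):
        for x in np.arange(p[0]-.012,p[0]+.012,.001):
            uv=(proj("side",W([x,p[1],z,yaw],Bs))+.5)*4-.5
            v=cv2.remap(D["side"],uv[:,0].astype(np.float32)[None],uv[:,1].astype(np.float32)[None],cv2.INTER_LINEAR)[0]
            best.append((np.minimum(v,3).mean(),x,z))
    print(np.round(sorted(best)[:5],4).tolist(), p)
    H=[proj("side",P) for P in (W([p[0]-.001,p[1],.118,yaw],Bs),W([*fit(obs,(q0[0],q0[1],.05,q0[2]),.05)[0][:2],.05,q[2]],rect(.08,.027,0)),W([*fit(obs,(q0[0],q0[1],.05,q0[2]),.05)[0][:2],.05,q[2]],[(.055,0,.016),(-.055,0,.016),(.055,0,0),(-.055,0,0)]))]
    a=cv2.resize(I["side7"][125:205,280:385],None,fx=7,fy=7,interpolation=cv2.INTER_CUBIC)
    for h,c in zip(H,((255,255,0),(0,255,255),(255,0,255))):
        for x,y in (h-[280,125]+.5)*7: cv2.circle(a,(int(x),int(y)),1,c,-1)
    cv2.imwrite("pics/ov7.png",a)
E
python3 d.py
```

```text
top0 1 [368.03 173.33] [ 4.6  5.9 20.7]
top0 -1 [372.15 217.17] [3.  2.9 6.7]
side0 1 [301.52 169.37] [ 8.1  9.2 40.6]
side0 -1 [339.85 173.4 ] [ 3.2  5.5 13.2]
side7 1 [300.38 172.01] [ 4.4  6.1 21.9]
side7 -1 [339.39 173.32] [ 2.9  5.  10.8]
block [ 0.4795 -0.2215  0.0797] [[0.3, 0.5], [-0.4, 0.2], [-1.4, 2.0], [-0.1, -0.4], [-0.2, -0.6], [0.4, -0.3]]
block [ 0.4805 -0.2215  0.0944] [[0.0, 0.2], [-0.0, -0.2]]
block [ 0.4784 -0.226  -0.0456] [[-0.3, -0.1], [0.3, 0.1]]
block [ 0.4794 -0.2191  0.0907] [[-0.4, -0.1], [0.4, 0.0]]
hole_thin now pred [(0.115, [343.4, 149.4]), (0.118, [343.5, 148.4]), (0.121, [343.5, 147.4])] (array([343.55526062, 148.75892857]), array([3.375   , 1.625   , 4.046875]))
[[1.2121, 0.4735, 0.118], [1.2157, 0.4735, 0.135], [1.2225, 0.4735, 0.134], [1.2284, 0.4725, 0.135], [1.2299, 0.4735, 0.119]] [ 0.47354506 -0.21828812  0.10692011]
```

View pics/ov7.png

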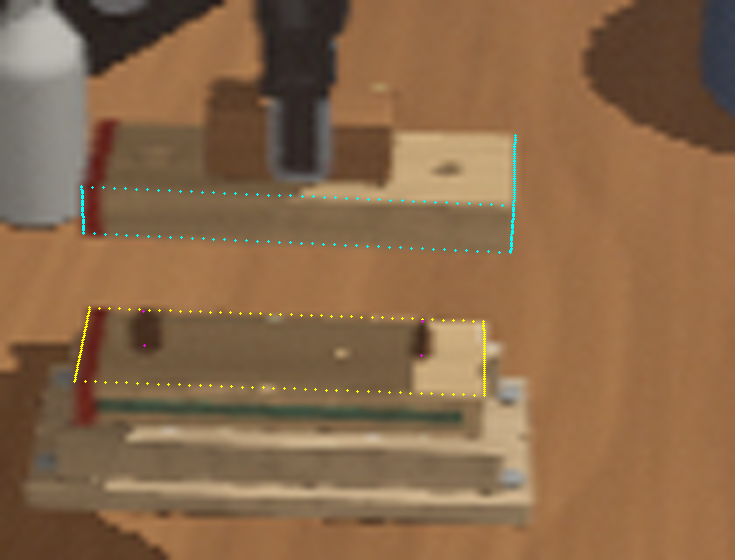

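The overlay agrees: the held back matches its prediction (narrow hole seen at (343.6,148.8), predicted (343.5,148.4)), and the block's outline and dowels match too. Now align and descend.

```bash
python3 - <<'E'
from h import *
plan([.481,-.2207,.075],.092+np.pi,1)
E
```

```text
t 12.1 p [ 0.4735 -0.2183  0.1069] err rot [ 0.002 -0.003 -0.025] shift tool cm [-0.74 -0.3   3.19] f [-0.7 -0.1 -0.6] w 0.362
```

Request:
{"fn": "apply_moves", "kwargs": {
  "targets": [
    [[0,0,-0.025,-0.7,-0.3,0,2.0],[0,0,0,0,0,1.6,2.0],[0,0,0,0,0,1.6,2.0],[0,0,0,0,0,0,2.0],[0,0,0,0,0,0,2.0]]
  ]
}}

```text
time_s: 12.72
ee_pos: [0.4821, -0.2211, 0.0764]
ee_rot: [0.148, -3.137, -0.001]
ft_force: [0.3, -0.0, -1.1]
width: 0.36
```

```bash
python3 - <<'E'
from d import *
plan([.481,-.2207,.058],.092+np.pi,1)
im=snapshot("side")[:,:,::-1].copy(); cv2.imwrite("pics/side8.png",im); p=state()["ee_pos"]; z=p[2]+.011
for nm,L,zz in(("hole",(-.055,0,.02),z),):
    u=proj("side",W([p[0]-.001,p[1],zz,.092],[L]))[0]; print(nm,u,blob(im,u,5))
plan([.481,-.2207,.058],.092+np.pi,1)
E
```

```text
t 12.725 p [ 0.4821 -0.2211  0.0764] err rot [ 0.    -0.001  0.003] shift tool cm [0.11 0.04 1.84] f [ 0.3 -0.  -1.1] w 0.36
hole [339.76611892 157.15886457] (array([339.88939394, 157.89621212]), array([4.     , 1.75   , 5.15625]))
t 12.775 p [ 0.4825 -0.2214  0.0769] err rot [-0.     0.     0.002] shift tool cm [0.14 0.08 1.89] f [-0.4  0.6 -1.2] w 0.357
```

Request:
{"fn": "apply_moves", "kwargs": {
  "targets": [
    [[0,0,0,0.12,0.06,0.5,2.0],[0,0,0,0,0,0.8,2.0],[0,0,0,0,0,0.6,2.0],[0,0,0,0,0,0,2.0],[0,0,0,0,0,0,2.0]]
  ]
}}

```text
time_s: 13.4
ee_pos: [0.4811, -0.2209, 0.0577]
ee_rot: [0.148, -3.138, -0.0]
ft_force: [-0.0, -0.1, -1.0]
width: 0.366
```

Request:
{"fn": "apply_moves", "kwargs": {
  "targets": [
    [[0,0,0,0,0,0.3,2.0],[0,0,0,0,0,0.3,2.0],[0,0,0,0,0,0,2.0]]
  ]
}}

```text
time_s: 13.78
ee_pos: [0.4808, -0.2209, 0.0515]
ee_rot: [0.148, -3.138, -0.0]
ft_force: [-0.1, -0.5, -0.9]
width: 0.357
```

Request:
{"fn": "apply_moves", "kwargs": {
  "targets": [
    [[0,0,0,0,0,0.3,2.0],[0,0,0,0,0,0.3,2.0],[0,0,0,0,0,0,2.0]]
  ]
}}

```text
time_s: 14.15
ee_pos: [0.4806, -0.2216, 0.0453]
ee_rot: [0.148, -3.137, 0.001]
ft_force: [-1.9, -5.5, -2.4]
width: 0.363
```

Request:
{"fn": "apply_moves", "kwargs": {
  "targets": [
    [[0,0,0,0,0,0.3,2.0],[0,0,0,0,0,0.2,2.0],[0,0,0,0,0,0,2.0]]
  ]
}}

```text
time_s: 14.52
ee_pos: [0.4808, -0.2217, 0.041]
ee_rot: [0.148, -3.138, 0.002]
ft_force: [-3.7, -4.7, 2.6]
width: 0.36
```

Request:
{"fn": "apply_moves", "kwargs": {
  "targets": [
    [[0,0,0,0.06,-0.1,0,2.0],[0,0,0,0,0,0,2.0],[0,0,0,0,0,0,2.0]]
  ]
}}

```text
time_s: 14.9
ee_pos: [0.4807, -0.2219, 0.0408]
ee_rot: [-0.148, 3.138, 0.0]
ft_force: [0.6, -0.9, -0.3]
width: 0.361
```

```bash
python3 - <<'E'
from h import *
f=[];
for k in range(4):
    snapshot("side"); s=state(); f.append(np.r_[s["ft_force"],s["moment"],s["ee_pos"]])
print(np.round(np.mean(f,0),3))
E
```

```text
[-0.666 -1.995 -0.809 -0.356  0.049 -0.116  0.481 -0.222  0.041]
```

Request:
{"fn": "apply_moves", "kwargs": {
  "targets": [
    [[0,0,0,0,-0.03,0.2,2.0],[0,0,0,0,0,0.2,2.0],[0,0,0,0,0,0,2.0],[0,0,0,0,0,0,2.0]]
  ]
}}

```text
time_s: 15.6
ee_pos: [0.4807, -0.222, 0.037]
ee_rot: [-0.148, 3.138, 0.001]
ft_force: [-1.6, 0.3, 3.2]
width: 0.359
```

Request:
{"fn": "apply_moves", "kwargs": {
  "targets": [
    [[0,0,0,0,0,0.2,2.0],[0,0,0,0,0,0,2.0],[0,0,0,0,0,0,2.0]]
  ]
}}

```text
time_s: 15.98
ee_pos: [0.4807, -0.222, 0.0351]
ee_rot: [-0.148, 3.138, 0.001]
ft_force: [-1.9, 2.3, 5.9]
width: 0.359
```

Request:
{"fn": "apply_moves", "kwargs": {
  "targets": [
    [[0,0,0,0,0,0.2,2.0],[0,0,0,0,0,0,2.0],[0,0,0,0,0,0,2.0]]
  ]
}}

```text
time_s: 16.35
ee_pos: [0.4807, -0.222, 0.0333]
ee_rot: [-0.148, 3.138, 0.001]
ft_force: [-2.6, 3.1, 7.5]
width: 0.358
```

Request:
{"fn": "apply_moves", "kwargs": {
  "targets": [
    [[0,0,0,0.05,0.05,0.12,2.0],[0,0,0,0,0,0,2.0],[0,0,0,0,0,0,2.0],[0,0,0,0,0,0,2.0]]
  ]
}}

```text
time_s: 16.85
ee_pos: [0.4808, -0.222, 0.0326]
ee_rot: [-0.148, 3.137, -0.001]
ft_force: [-2.2, 1.4, 8.6]
width: 0.362
```

```bash
python3 - <<'E'
from d import *
f=[]
for k in range(6):
    im=snapshot("side")[:,:,::-1].copy(); s=state(); f.append(np.r_[s["ft_force"],s["moment"],s["ee_pos"]])
print(np.round(np.mean(f,0),4),s["time_s"],s["width"])
cv2.imwrite("pics/side9.png",im)
a=cv2.resize(im[140:210,275:365],None,fx=8,fy=8,interpolation=cv2.INTER_CUBIC)
p=s["ee_pos"]; q=(.4797,-.2222,.092)
# overlay for block pressed 5 (yellow), 10 (magenta): band lower edge & back bottom edge; rim line near outer wall top inner edge
for d,c in((.005,(0,255,255)),(.010,(255,0,255))):
    for L in(edges((.08,.027,0),(-.08,.027,0),n=60),):
        for x,y in (proj("side",W([q[0],q[1],.05-d,q[2]],L))-[275,140]+.5)*8: cv2.circle(a,(int(x),int(y)),1,c,-1)
cv2.imwrite("pics/ov9.png",a)
# brightness profile down columns averaged, along the block's side
uv=[proj("side",W([q[0],q[1],0,q[2]],[(x,.027,z) for z in np.arange(.066,.028,-.001)])) for x in np.linspace(-.06,.0,25)]
g=np.mean([cv2.remap(im,u[:,0].astype(np.float32)[:,None],u[:,1].astype(np.float32)[:,None],cv2.INTER_LINEAR)[:,0] for u in uv],0)
for z,c in zip(np.arange(66,28,-1),g): print(z,np.round(c[::-1]).astype(int).tolist())
E
```

```text
[-1.8584  2.0417  8.9606  0.3574  0.3613 -0.0245  0.4807 -0.222   0.0326] 17.15 0.35637312545389815
66 [184, 154, 113]
65 [184, 154, 112]
64 [182, 152, 110]
63 [172, 143, 103]
62 [157, 129, 93]
61 [143, 116, 83]
60 [134, 108, 77]
59 [131, 106, 75]
58 [130, 104, 74]
57 [130, 104, 74]
56 [129, 104, 73]
55 [129, 104, 73]
54 [128, 103, 73]
53 [128, 103, 73]
52 [128, 103, 73]
51 [128, 103, 73]
50 [128, 103, 73]
49 [129, 104, 73]
48 [130, 105, 74]
47 [131, 105, 74]
46 [132, 106, 75]
45 [133, 107, 76]
44 [134, 108, 77]
43 [134, 109, 77]
42 [134, 108, 76]
41 [132, 107, 76]
40 [131, 106, 75]
39 [131, 106, 75]
38 [129, 105, 74]
37 [123, 103, 73]
36 [109, 97, 70]
35 [94, 91, 67]
34 [81, 86, 64]
33 [75, 83, 63]
32 [78, 83, 64]
31 [89, 90, 69]
30 [112, 106, 83]
29 [141, 128, 100]
```

View pics/ov9.png

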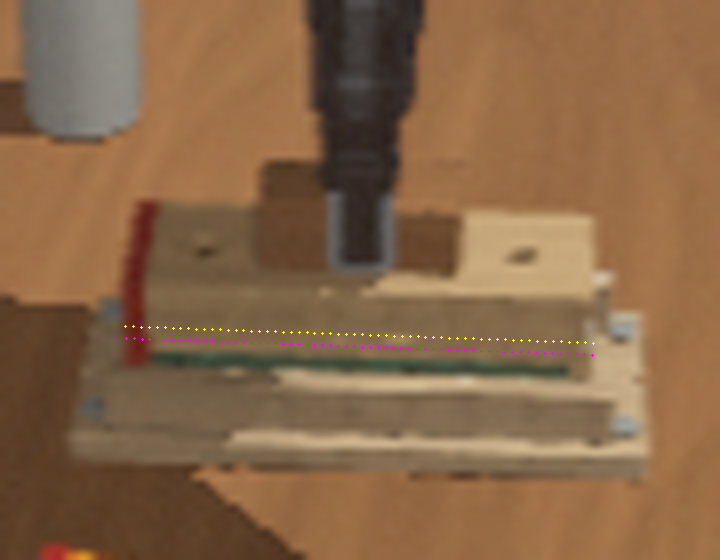

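The picture shows the back flush on the block, with only a thin green strip above the rim (rows ~355–375). Pressing-depth estimates range from 6.4 to 8.1 mm. I'll hold still.

Request:
{"fn": "apply_moves", "kwargs": {
  "targets": [
    [[0,0,0,0,0,0,2.0],[0,0,0,0,0,0,2.0],[0,0,0,0,0,0,2.0],[0,0,0,0,0,0,2.0],[0,0,0,0,0,0,2.0]]
  ]
}}

```text
time_s: 17.77
ee_pos: [0.4807, -0.222, 0.0326]
ee_rot: [-0.148, 3.137, -0.001]
ft_force: [-2.0, 1.6, 8.9]
width: 0.361
```

Request:
{"fn": "apply_moves", "kwargs": {
  "targets": [
    [[0,0,0,0,0,0,2.0],[0,0,0,0,0,0,2.0],[0,0,0,0,0,0,2.0],[0,0,0,0,0,0,2.0],[0,0,0,0,0,0,2.0]]
  ]
}}

```text
time_s: 18.4
ee_pos: [0.4807, -0.222, 0.0326]
ee_rot: [-0.148, 3.137, -0.001]
ft_force: [-2.2, 1.6, 8.4]
width: 0.36
```

Request:
{"fn": "apply_moves", "kwargs": {
  "targets": [
    [[0,0,0,0,0,0,2.0],[0,0,0,0,0,0,2.0],[0,0,0,0,0,0,2.0],[0,0,0,0,0,0,2.0],[0,0,0,0,0,0,2.0]]
  ]
}}

```text
time_s: 19.02
ee_pos: [0.4808, -0.222, 0.0326]
ee_rot: [-0.148, 3.137, -0.001]
ft_force: [-1.8, 2.0, 7.4]
width: 0.359
```

Request:
{"fn": "apply_moves", "kwargs": {
  "targets": [
    [[0,0,0,0,0,0,2.0],[0,0,0,0,0,0,2.0],[0,0,0,0,0,0,2.0],[0,0,0,0,0,0,2.0],[0,0,0,0,0,0,2.0]]
  ]
}}

```text
time_s: 19.65
ee_pos: [0.4807, -0.222, 0.0326]
ee_rot: [-0.148, 3.137, -0.001]
ft_force: [-1.1, 1.5, 8.2]
width: 0.363
```

```bash
python3 - <<'E'
from d import *
f=[]
for k in range(6):
    im=snapshot("side")[:,:,::-1].copy(); s=state(); f.append(np.r_[s["ft_force"],s["ee_pos"],s["width"]])
print(np.round(np.mean(f,0),4),s["time_s"])
q=(.4797,-.2222,.092)
for xs in((-.075,-.045),(.045,.07)):  # both ends: back's top front edge and band's top edge
    zz=np.arange(.070,.030,-.0005)
    g=np.mean([cv2.remap(im,u[:,0].astype(np.float32)[:,None],u[:,1].astype(np.float32)[:,None],cv2.INTER_LINEAR)[:,0,2] for u in [proj("side",W([*q[:2],0,q[2]],[(x,.027,z) for z in zz])) for x in np.linspace(*xs,20)]],0)
    d=np.gradient(g); print(xs,"steepest back edge z",zz[:30][np.argmin(d[:30])],"band top z",zz[50:][np.argmin(d[50:])])
old=cv2.imread("pics/side0.png").astype(int)
for n,b in(("mug",(177,183,47,56)),("brush",(221,154,24,35)),("tin",(134,272,42,38)),("glue",(276,115,15,40))):
    x,y,w,h=b; print(n,"mean diff",np.abs(im[y:y+h,x:x+w].astype(int)-old[y:y+h,x:x+w]).mean().round(1))
E
```

```text
[-1.8583  1.4729  8.6967  0.4807 -0.222   0.0326  0.3605] 19.95
(-0.075, -0.045) steepest back edge z 0.063 band top z 0.035499999999999976
(0.045, 0.07) steepest back edge z 0.055999999999999994 band top z 0.035499999999999976
mug mean diff 1.6
brush mean diff 7.1
tin mean diff 1.5
glue mean diff 1.4
```

```bash
python3 -c "
from workcell import *
print(close_job()); print(state()['ft_force'],state()['ee_pos'],state()['time_s'])"
```

```text
the job is handed in; nothing more can be done
None
the job is handed in; nothing more can be done
```

The job is handed in at about 20 s. The back is on the dowels of the plywood cradle's block, red end over red end, pressed into the green band and still gripped.

**What I did:** I gripped the back across its ridge, lifted it about 12 cm and carried it level to the cradle. I lowered it onto the dowels, easing off sideways forces of about 5 N, then pressed down. It stayed still for about 3 s before hand-in.

**Last checks:**
- **Pressing force:** the sensor read a steady 8.7 N or so, which is 7–8 mm by the spring figures.
- **Pressing depth:** the picture puts the band edge at about 6.5 mm of press. Tool travel gives about 6.4 mm and the back's top edge about 8 mm. All of these fall within the 5–10 mm range.
- **Fully home:** the back's top edge sits 27.5 mm above the band's top edge at the plain end, where 28 mm is expected. The sideways force left is about 2 N.
- **Grip:** the gripper was set to 70 N and its opening held steady at 0.36.
- **Bystanders:** the mug, tin and glue bottle look unchanged in the side picture.

**Disagreements:**
- **Fingertip height:** the fingertips appeared about 30 mm higher than the reported tool point, so I set the grasp height by camera and small steps.
- **Red end:** the same edge check there gave 56 mm instead of about 62 mm. I put this down to low contrast in shadow, since the plate looked parallel to the block in the last picture.
- **Brush:** its picture patch changed slightly. I think that is the arm's shadow, because the arm never went near it.

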